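# Pack the finishing caddy and show it to the camera

### The arm

A 6-joint arm with a two-finger parallel gripper is mounted at the origin on the work surface. World frame = base frame: x ahead of the robot, y to its left, z up, the work surface at z = 0. Lengths are in mm, angles in rad, forces in N, time in s.
With the tool pointing down it reaches from about 275 to 750 mm from the base axis. Payload 10.2 kg.
Tool frame: the origin (TCP) lies where the fingers leave the gripper's body, on its centre line; the fingertips stand 73 mm ahead of it and the grasp point (between the pads) lies 54 mm ahead of it; z points along the fingers, y is the line along which they close (so a half turn about z gives the same grasp; the last joint's range is limited). The gripper opens to 85 mm and grips with 20 to 120 N. Pads are 22 mm wide; open, the fingers measure 114 mm over their backs; the gripper's body (76 mm by 85 mm) begins 54 mm behind the grasp point. The pads swing forward as they close: fully open they stand 13 mm farther back than shut.
Start: joints at [-0.223, 0.313, 1.498, -0, 1.331, -0.223], TCP at [525.006, -0.014, 303.894] pointing down, gripper open.
Joint ranges: [-2.94, 2.94], [-0.97, 2.17], [0.19, 2.56], [-1.23, 4.37], [0.02, 3.11], [-2.88, 2.88]. Speed limits (rad/s): [2.39, 2.39, 3.01, 3.14, 3.14, 3.14].

### API

Orientations are given as a unit quaternion [w, x, y, z].
In Python, from rig import ctrl gives the robot as it stands.
- The arm moves only by the shell command python3 -m creep 'ROWS' [OPENING] [FORCE]. ROWS is JSON, a list that holds one entry, the list of rows, each a list of 6 numbers: the shift along the world's x, y, z in units of 25 mm (1.0 is 25 mm), then the turn, a rotation vector about the world's x, y, z in units of 5 degrees (1.0 is 5 degrees). In form: [[[x, y, z, ax, ay, az], ...]]. A call has 1 to 20 rows; each row is the pose to reach, as a shift and turn from the pose commanded when the call began; what a row does not reach only later rows make up. A row lasts 1/12 s, in which the tool goes at most 41.7 mm and 7.16 degrees, less where a joint would pass 70% of its speed; a pose out of reach is approached as far as the arm can. A call with a gripper value outside its range is refused whole. OPENING is the finger opening in mm, from 0 to 85.4, set as the call begins (- or left out, the last holds). The fingers move at their own pace and stop on an object; FORCE is the grip in N (left out, the last holds). Time passes only in rows, so rows that repeat a pose let the fingers close. It gives the time, the measured TCP pose, the force, the opening and the grip force at its end, in the units of the state.
- ctrl.sense(): the state, without advancing time (a new reading comes with each control period).
- ctrl.capture(name): name is "scene" or "side" or "wrist"; returns a dict with "image" (420x560x3 uint8, red, green, blue), "fx", "fy", "cx", "cy" (pixels), "R" (3x3) and "t" (3): a world point X has camera coordinates R X + t. Camera axes: x right, y down, z forward; pixel columns grow to the right and rows downward; lengths in mm; the calibration is good to about 2 mm. A picture is of the moment at which its call begins. There is no depth.
- ctrl.finish_job(): hands the job in; it is judged then, once.
The state is a dict: "time_s": time; "joints": joint angles; "dq": joint speeds; "tau": joint torques, N m; "eef_pos": TCP position; "ee_rot": TCP orientation; "force": force on the tool from outside, world axes, zero at the start; "wrist_torque": the same for the moment, N m; "grip_width": opening from 0.0 (shut) to 1.0 (fully open); "grip_force": force on a finger pad.
Only numpy, scipy, OpenCV 4.12 (cv2) and the standard library are available. Lean on these libraries where they do the work, as an engineer would, in place of code of your own. Each camera call takes 0.05 s, during which the arm holds its last target. There are 200 camera calls.

### The job

Pack the plywood caddy while it stands on the table: set the rectangular tin down in its longer bay and the slim round jar in its shorter bay, both upright and not dropped. Then lift the caddy by its upright carrying board and present it to the station camera: level, its carrying board over the middle of the black mat, its long side in line with the mat's long side (either way round), its underside about 12 cm above the mat. Finish while still holding it there in the air, leaving everything else on the table where it is.

Things in the scene. Friction and masses are not known exactly. Their poses are not given: they have to be found in the camera images.
- tin_mid (a point): the rectangular metal tin: 56 (its x) x 92 (its y) x 96 high (its z, up), plus a black screw cap 13 high near one end of the top; this point is its centre, 48 above its underside. About 0.2 kg.
- jar_mid (a point): the slim round white jar with a grey lid: 60 in diameter, 96 high; this point is its centre, 48 above its underside. About 0.24 kg.
- caddy_grip (a point): the loose plywood caddy's carrying board, upright in its middle, 18 thick (x of the caddy) and 50 wide (y of the caddy), its top 135 above the caddy's underside. This point is in the middle of the board, 115 above the underside: pinch it here firmly, across its 18. With both bays filled the caddy roughly balances about the board. Caddy alone 0.38 kg.
- caddy_bottom (a point): the point on the caddy's underside straight below the carrying board (115 below caddy_grip); axes of the caddy: x across, y along, z up. The caddy is 74 wide (x) and 240 long: it reaches 135 from here on the tin bay's side (-y), 105 on the jar bay's side (+y); its walls are 5 thick and only 30 high from the table.
- tin_bay (a point): centre of the floor of the caddy's longer bay (5 above the caddy's underside), inside 64 (x) x 99 (y); axes as the caddy's. The tin goes here, its 92 along y, either end first. The bay's wall rises 25 above this floor, the tin stands 71 proud of it.
- jar_bay (a point): centre of the floor of the caddy's shorter bay (5 above the caddy's underside), inside 64 (x) x 68 (y); axes as the caddy's. The jar goes here. The bay's wall rises 25 above this floor.
- mat_mid (a point): centre of the top of the black rubber mat of the camera station, fixed: 120 (its x) x 260 (its y), 4 thick. The station's small black camera stands on a post beyond the mat, 240 from this point along the mat's +x, reaching from 190 to 262 mm off (lens nearest) and up to 215 high, and looks back across the mat.
- brush: paint brush lying flat, about 170 long; a bystander
- spatula: spatula lying flat, about 180 long; a bystander
- pot: closed paint pot, 94 in diameter and 85 high (wider than the jar); origin at the centre of its underside; a bystander
- pail_lid: flat white pail lid, a disc 120 in diameter, 10 thick; a bystander
- sanding_block: sanding block 60 x 100 x 28 high; a bystander
- trowel: plastering trowel lying on its steel blade 90 x 200, black handle on top to 56 high; a bystander

How it is judged:
By the outcome, as a careful person would: the job done as asked, in the order asked, and still so for the second after the job is handed in, while the arm keeps its last pose, push and grip.
It also fails if it takes over 69 s, if anything falls off the work surface, if the arm or the gripper's body presses on something with over 40 N, if the wrist force passes 120 N, or if a joint passes its speed limit or range.

## Working session

There is one attempt and no reset: what is moved stays moved. The work goes in short steps, Python scripts to look and compute and a shell command to move; the robot and the scene stay as the last step left them, time stands still between calls to the robot, and variables do not carry over. Pictures are saved under pics/ and viewed, at most 10 in all, crops included, and the job is handed in when it is done.

```bash
ls; mkdir -p pics; python3 - <<'E'
from rig import ctrl
import cv2
for n in ["scene","side"]:
    c=ctrl.capture(n); cv2.imwrite(f"pics/{n}0.png",c["image"][:,:,::-1])
    import numpy as np
    np.savez(f"{n}0.npz",**c); print(n,c["fx"],c["cx"],c["cy"],(-c["R"].T@c["t"]).round(),c["R"].round(3).tolist())
print(ctrl.sense())
E
```

```text
pics
scene 538.3543986770047 275.85912082520986 208.51254093371088 [1167.  936. 1126.] [[-0.828, 0.561, -0.001], [0.374, 0.55, -0.747], [-0.419, -0.618, -0.665]]
side 428.0755284672879 277.4437527418757 204.3249916577916 [ 354. -895.  836.] [[0.984, -0.178, -0.007], [-0.12, -0.63, -0.767], [0.132, 0.756, -0.642]]
{'time_s': 0.1, 'joints': array([-2.23440497e-01,  3.13409447e-01,  1.49833499e+00,  1.16865426e-05,
        1.33098388e+00, -2.23425009e-01]), 'dq': array([-9.02063646e-04, -8.28735473e-04, -1.57525355e-03,  6.14650699e-04,
       -8.78226843e-06, -1.87750723e-03]), 'tau': array([ 2.30574413e-03, -4.12899542e+01, -2.60142785e+01, -1.81123951e-04,
        3.02137116e-03,  1.15447833e-05]), 'eef_pos': array([ 5.24865366e+02, -7.06595968e-04,  3.03394203e+02]), 'ee_rot': array([-4.83529047e-04,  7.07113127e-01,  7.07100208e-01, -2.97767135e-04]), 'force': array([-0.90988564,  0.03388895,  0.40453535]), 'wrist_torque': array([-0.00396814, -0.03421303,  0.02013694]), 'grip_force': 0.0, 'grip_width': 0.9996347841328149}
```

View pics/scene0.png

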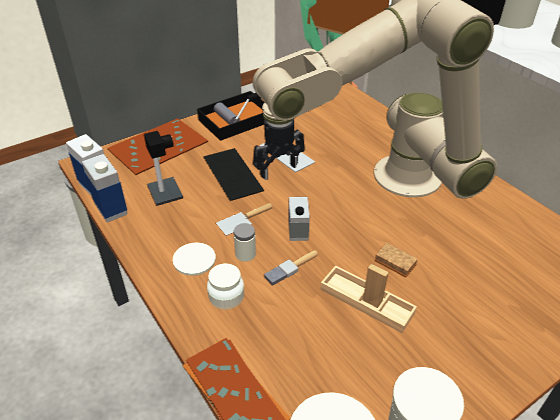

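View pics/side0.png

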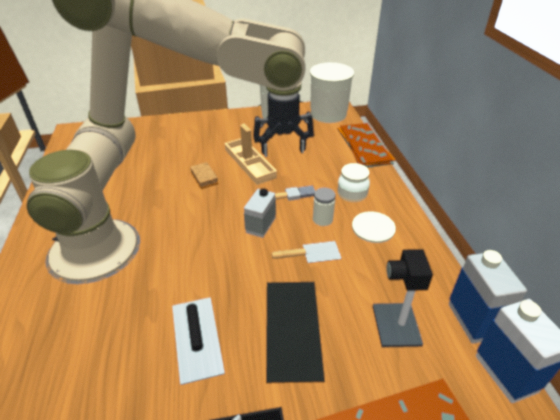

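Scene shows the caddy at (370,295), tin (299,218), jar (244,242), mat (233,173), sanding block (396,260) close to the caddy. Side shows the caddy at (250,160), tin (261,212), jar (324,206), mat (293,330), trowel (197,335). I'll take a closer crop of both.

```bash
python3 - <<'E'
import cv2,numpy as np
a=cv2.imread("pics/scene0.png")[185:335,220:420]; b=cv2.imread("pics/side0.png")[115:265,205:405]
r=lambda i:cv2.resize(i,None,fx=4,fy=4,interpolation=cv2.INTER_CUBIC)
cv2.imwrite("pics/cropA.png",r(a)); cv2.imwrite("pics/cropB.png",r(b))
E
cat >h.py <<'E'
import numpy as np
def load(n): return dict(np.load(f"{n}0.npz"))
def ray(c,p):
    d=np.array([(p[0]-c["cx"])/c["fx"],(p[1]-c["cy"])/c["fy"],1.])
    d=c["R"].T@d; return -c["R"].T@c["t"], d/np.linalg.norm(d)
def onz(c,p,z):
    o,d=ray(c,p); return o+d*(z-o[2])/d[2]
def tri(c1,p1,c2,p2):
    o1,d1=ray(c1,p1);o2,d2=ray(c2,p2)
    s=np.linalg.lstsq(np.c_[d1,-d2],o2-o1,rcond=None)[0]
    a=o1+s[0]*d1;b=o2+s[1]*d2
    return (a+b)/2,np.linalg.norm(a-b)
def proj(c,X):
    q=c["R"]@np.asarray(X,float)+c["t"]; return np.array([c["fx"]*q[0]/q[2]+c["cx"],c["fy"]*q[1]/q[2]+c["cy"]])
E
```

```text
(no output)
```

View pics/cropA.png

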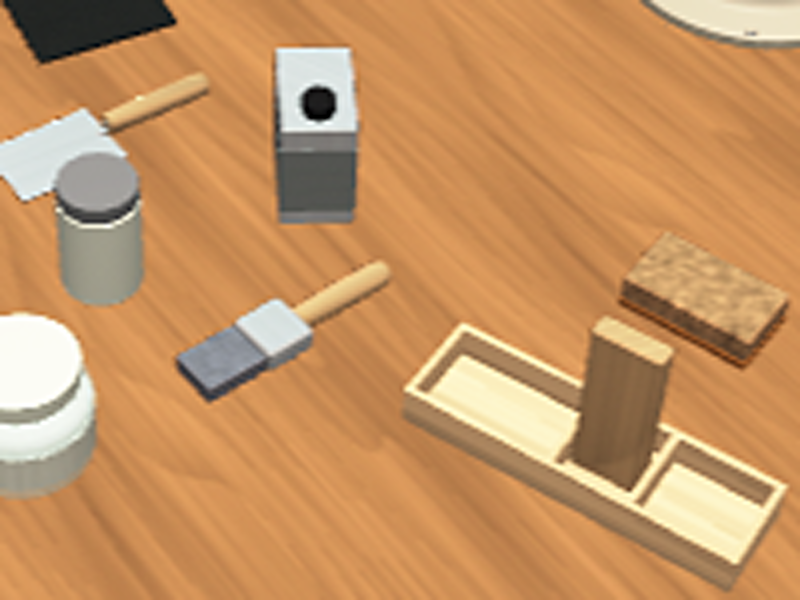

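View pics/cropB.png

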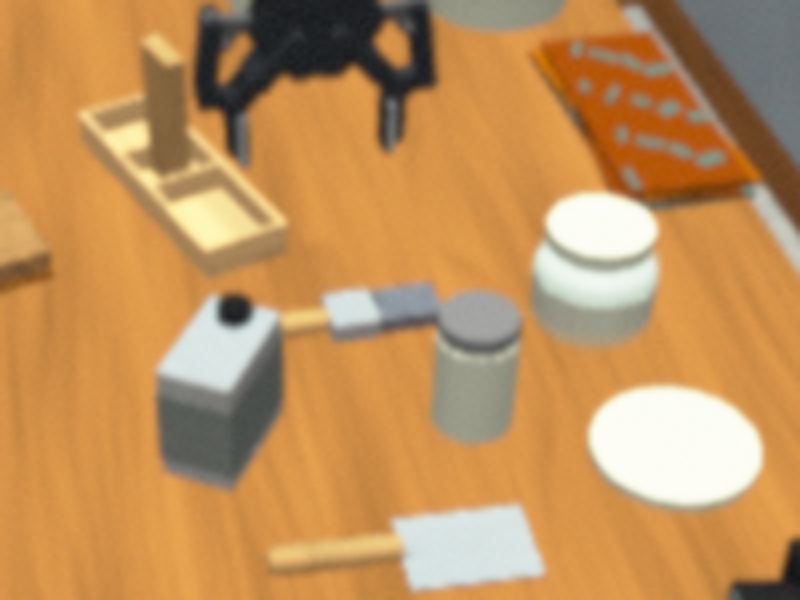

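The crops show the caddy's longer bay at the upper left in scene, clear of the sanding block; rim corners in crop A are (405,392), (463,325), (783,487), (728,568), and the tin's top and jar's lid are unobstructed in both views. Next I'll cast those onto their known heights.

```bash
python3 - <<'E'
from h import *
import cv2
S,D=load("scene"),load("side")
A=lambda p:((p[0]+.5)/4-.5+220,(p[1]+.5)/4-.5+185)
B=lambda p:((p[0]+.5)/4-.5+205,(p[1]+.5)/4-.5+115)
def quad(nm,c,f,ps,z):
    P=np.array([onz(c,f(p),z)[:2] for p in ps]); e=np.roll(P,-1,0)-P
    print(nm,P.round(0).tolist(),"mid",P.mean(0).round(1),"len",np.linalg.norm(e,axis=1).round(),"ang",(np.degrees(np.arctan2(e[:,1],e[:,0]))%180).round(1))
quad("caddyA",S,A,[(405,392),(463,325),(783,487),(728,568)],30)
quad("boardA",S,A,[(598,318),(672,348),(668,366),(590,332)],135)
quad("tinA",S,A,[(276,48),(351,47),(357,133),(276,135)],96)
quad("tinB",D,B,[(213,295),(280,315),(232,388),(160,372)],96)
print("caddyB",[onz(D,B(p),30)[:2].round() for p in [(80,113),(205,250),(287,225)]])
for p in [(598,318),(590,332)]: pass
print("board tri",tri(S,A((632,341)),D,B((162,52))))
print("jar",onz(S,A((97,182)),96),onz(D,B((480,318)),96))
# refine tin tri
for a,b in [((276,48),(160,372)),((351,47),(213,295)),((357,133),(280,315)),((276,135),(232,388))]: print("tin tri",*tri(S,A(a),D,B(b)))
for nm,c,box in [("mat",S,(195,140,270,205)),("mat",D,(255,275,330,385))]:
    x0,y0,x1,y1=box; m=np.zeros(c["image"].shape[:2],np.uint8); m[y0:y1,x0:x1]=(c["image"][y0:y1,x0:x1].max(2)<60)*255
    k=max(cv2.findContours(m,0,2)[0],key=cv2.contourArea); r=cv2.approxPolyDP(k,5,True)[:,0]; print(r.tolist())
    quad(nm,c,lambda p:p,r,4)
k=onz(S,(160,145),215);print("cam",k, onz(D,(412,265),215))
E
```

```text
caddyA [[545.0, 229.0], [475.0, 204.0], [394.0, 426.0], [467.0, 452.0]] mid [470.3 327.6] len [ 74. 237.  77. 236.] ang [ 19.8 110.1  19.4 109.2]
boardA [[469.0, 316.0], [448.0, 361.0], [460.0, 370.0], [481.0, 322.0]] mid [464.3 342.3] len [49. 15. 52. 13.] ang [115.4  38.  113.6  26.9]
tinA [[458.0, -44.0], [412.0, -14.0], [464.0, 64.0], [513.0, 34.0]] mid [461.9  10. ] len [55. 94. 57. 94.] ang [147.   55.9 147.9  54.8]
tinB [[465.0, 56.0], [507.0, 24.0], [463.0, -46.0], [418.0, -21.0]] mid [463.1   3.4] len [53. 83. 51. 90.] ang [143.7  57.7 150.7  58.5]
caddyB [array([396., 423.]), array([477., 199.]), array([547., 221.])]
board tri (array([463.6244403 , 340.28495723, 131.44984509]), np.float64(3.3184347557937266))
jar [642.18854371   3.27176327  96.        ] [642.62743947  -4.6790597   96.        ]
tin tri [436.58841278 -39.80689856  99.36795795] 43.74227287437256
tin tri [450.28457228  18.49567296 131.4518914 ] 21.96855137195161
tin tri [487.22273919  53.59859569  87.98201419] 52.53939723904537
tin tri [476.44195067  -2.77342354  53.42975926] 17.548007448359837
[[204, 157], [230, 200], [263, 190], [234, 149]]
mat [[517.0, -474.0], [559.0, -223.0], [445.0, -205.0], [406.0, -456.0]] mid [ 481.8 -339.4] len [254. 116. 253. 113.] ang [ 80.5 171.4  81.  171. ]
[[312, 283], [269, 284], [269, 381], [322, 379]]
mat [[555.0, -231.0], [450.0, -214.0], [409.0, -462.0], [516.0, -477.0]] mid [ 482.6 -345.8] len [107. 251. 108. 250.] ang [171.1  80.6 171.8  80.9]
cam [ 717.99079456 -333.38151163  215.        ] [ 704.2735825  -391.38795085  215.        ]
```

```bash
python3 - <<'E'
from rig import ctrl
from h import *
import cv2
c=ctrl.capture("wrist"); cv2.imwrite("pics/w0.png",c["image"][:,:,::-1]); np.savez("wrist0.npz",**c)
print(c["fx"],(-c["R"].T@c["t"]).round(1),c["R"].round(3).tolist())
for X in [(462.5,6.7,96),(642.4,-.7,96)]: print(proj(c,X))
S=load("scene"); print("pot",onz(S,(225,275),85),"block",onz(S,(397,255),28))
E
```

```text
378.0727458857947 [526.1  70.5 372.5] [[1.0, -0.002, -0.0], [-0.002, -0.961, 0.278], [-0.001, -0.278, -0.961]]
[196.12108885 186.41460378]
[435.07779969 195.60928077]
pot [762.90397151 106.7416171   85.        ] block [305.96243205 267.39907714  28.        ]
```

View pics/w0.png

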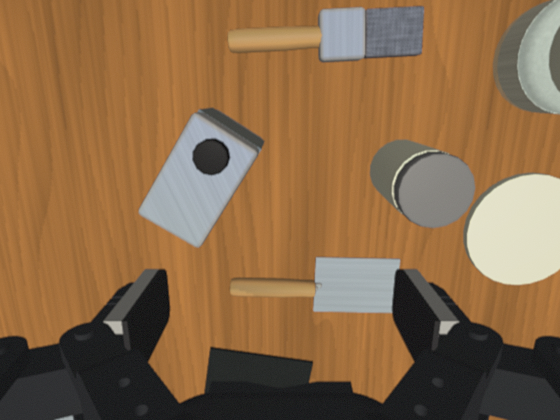

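Wrist view: tin top corners (196,113), (258,152), (199,246), (140,211); jar lid centre about (436,188); no objects next to the tin. It agrees with the scene camera rather than the side camera (which reads ~6 mm low in y).

```bash
python3 - <<'E'
from h import *
import cv2
c=load("wrist")
P=np.array([onz(c,p,96)[:2] for p in [(196,113),(258,152),(199,246),(140,211)]]);e=np.roll(P,-1,0)-P
print(P.round(1).tolist(),P.mean(0),np.linalg.norm(e,axis=1),np.degrees(np.arctan2(e[:,1],e[:,0]))%180)
im=c["image"].astype(int)
# lid grey: neutral, mid-bright
m=((im.max(2)-im.min(2)<14)&(im.mean(2)>70)&(im.mean(2)<125)).astype(np.uint8); m[:,:385]=0;m[:,485:]=0;m[:140]=0;m[235:]=0
m=cv2.morphologyEx(m,2,np.ones((5,5)))
k=max(cv2.findContours(m,0,2)[0],key=cv2.contourArea); E=cv2.fitEllipse(k);print(E)
p=onz(c,E[0],96);print(p)
E
```

```text
[[465.8, 60.1], [509.4, 32.4], [461.7, -41.2], [418.4, -12.5]] [463.82199314   9.70934881] [51.62945718 87.70065975 51.97841119 86.73060914] [147.489904    57.08405899 146.41711062  56.85500389]Traceback (most recent call last):
  File "<stdin>", line 10, in <module>
ValueError: max() iterable argument is empty
```

```bash
python3 -m creep '[[[-0.8,0.1,0,0,0,-2],[-1.6,0.2,0,0,0,-4],[-2.48,0.39,0,0,0,-6],[-2.48,0.39,-0.5,0,0,-6.66],[-2.48,0.39,-1,0,0,-6.66],[-2.48,0.39,-1.7,0,0,-6.66],[-2.48,0.39,-2.4,0,0,-6.66],[-2.48,0.39,-3.1,0,0,-6.66],[-2.48,0.39,-3.8,0,0,-6.66],[-2.48,0.39,-4.5,0,0,-6.66],[-2.48,0.39,-5.2,0,0,-6.66],[-2.48,0.39,-5.7,0,0,-6.66],[-2.48,0.39,-6.2,0,0,-6.66],[-2.48,0.39,-6.6,0,0,-6.66],[-2.48,0.39,-6.9,0,0,-6.66],[-2.48,0.39,-7.2,0,0,-6.66],[-2.48,0.39,-7.36,0,0,-6.66],[-2.48,0.39,-7.36,0,0,-6.66]]]' 85 && python3 -m creep '[[[0,0,0,0,0,0],[0,0,0,0,0,0],[0,0,0,0,0,0],[0,0,0,0,0,0],[0,0,0,0,0,0],[0,0,0,0,0,0],[0,0,0,0,0,0],[0,0,0,0,0,0],[0,0,0,0,0,0],[0,0,0,0,0,0]]]' 40 40
```

```text
time_s: 1.65
eef_pos: [462.8, 9.8, 119.3]
ee_rot: [-0.0, 0.88, 0.475, -0.0]
force: [0.1, -1.2, 0.5]
grip_width: 0.994
grip_force: 0.0
time_s: 2.48
eef_pos: [463.2, 9.7, 120.4]
ee_rot: [0.0, 0.88, 0.475, 0.0]
force: [-1.5, 0.9, 5.8]
grip_width: 0.649
grip_force: 42.7
```

```bash
python3 -m creep '[[[0,0,0.4,0,0,0],[0,0,1.2,0,0,0],[0,0,2.2,0,0,0],[0,0,3.4,0,0,0],[0,0,4.6,0,0,0],[0,0.4,5.8,0,0,0.5],[0.1,1,6.6,0,0,1.3],[0.2,1.8,7,0,0,2.2],[0.3,2.7,7.2,0,0,3.1],[0.4,3.7,7.2,0,0,4],[0.5,4.7,7.2,0,0,5],[0.65,5.7,7.2,0,0,6],[0.8,6.7,7.2,0,0,7],[0.9,7.6,7.2,0,0,8],[1,8.4,7.2,0,0,8.8],[1.1,9.1,7.2,0,0,9.6],[1.15,9.7,7.2,0,0,10.2],[1.17,10.1,7.2,0,0,10.5],[1.17,10.25,7.2,0,0,10.58],[1.17,10.25,7.2,0,0,10.58]]]' && python3 -m creep '[[[0,0,0,0,0,0],[0,0,0,0,0,0],[0,0,0,0,0,0]]]' && python3 - <<'E'
from rig import ctrl
from h import *
import cv2
for n,s in [("wrist","w1"),("scene","s1"),("side","d1")]:
    c=ctrl.capture(n); np.savez(n+"1.npz",**c); cv2.imwrite(f"pics/{s}.png",c["image"][:,:,::-1])
E
```

```text
time_s: 4.15
eef_pos: [492.0, 266.3, 299.9]
ee_rot: [-0.0, 0.576, 0.817, -0.0]
force: [-0.0, -0.6, -2.4]
grip_width: 0.651
grip_force: 43.4
time_s: 4.4
eef_pos: [492.3, 265.3, 300.0]
ee_rot: [0.0, 0.577, 0.817, -0.0]
force: [0.2, 0.2, -2.0]
grip_width: 0.651
grip_force: 43.4
```

View pics/w1.png

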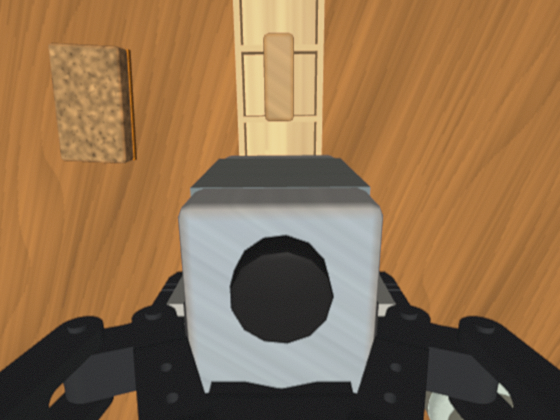

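Wrist view over the bay: board top corners (264,33)-(293,121), partitions at rows 51 and 119, caddy sides at columns ~238 and ~323; tin held squarely, front top edge at row ~205, columns 181–381.

```bash
cat >cad.py <<'E'
from h import *
E
python3 - <<'E'
from h import *
c=load("wrist"); c=dict(np.load("wrist1.npz"))
tcp=np.array([492.3,265.3]);
th=np.radians(19.6); u=np.array([np.cos(th),np.sin(th)]);v=np.array([-u[1],u[0]])
def L(p,z): 
    X=onz(c,p,z)[:2]; d=X-tcp; return X.round(1),(round(d@u,1),round(d@v,1))
print("cam",-c["R"].T@c["t"])
for p in [(264,33),(293,33),(293,121),(264,121),(278.5,77)]: print("board",L(p,135))
for p in [(234,5),(242,155),(325,5),(322,155),(281,51),(281,119)]: print("rim",L(p,30))
for p in [(181,207),(381,207),(281,207)]: print("tin",L(p,275.6))
for p in [(220,157),(340,157)]: print("tin bottom",L(p,179.6))
S=dict(np.load("scene1.npz"));
E
```

```text
cam [469.92904891 331.76960395 369.13226626]
board (array([449.4, 361.9]), (np.float64(-8.0), np.float64(105.4)))
board (array([465. , 367.4]), (np.float64(8.5), np.float64(105.3)))
board (array([481.7, 321.4]), (np.float64(8.8), np.float64(56.4)))
board (array([465.1, 315.6]), (np.float64(-8.8), np.float64(56.5)))
board (array([465. , 342.3]), (np.float64(0.1), np.float64(81.6)))
rim (array([410.7, 387. ]), (np.float64(-36.1), np.float64(142.0)))
rim (array([453.9, 273.5]), (np.float64(-33.4), np.float64(20.6)))
rim (array([480.1, 411.5]), (np.float64(37.5), np.float64(141.8)))
rim (array([521.6, 297.4]), (np.float64(38.4), np.float64(20.4)))
rim (array([458., 367.]), (np.float64(1.8), np.float64(107.3)))
rim (array([476.4, 314.9]), (np.float64(1.7), np.float64(52.0)))
tin (array([454.8, 297.7]), (np.float64(-24.5), np.float64(43.1)))
tin (array([503.4, 314.8]), (np.float64(27.0), np.float64(42.9)))
tin (array([479.1, 306.3]), (np.float64(1.3), np.float64(43.0)))
tin bottom (array([450.8, 294.6]), (np.float64(-29.2), np.float64(41.5)))
tin bottom (array([507.7, 314.6]), (np.float64(31.1), np.float64(41.3)))
```

```bash
python3 -m creep '[[[0.01,0.08,-0.2,0,0,0.14],[0.01,0.08,-0.6,0,0,0.14],[0.01,0.08,-1.2,0,0,0.14],[0.01,0.08,-1.9,0,0,0.14],[0.01,0.08,-2.6,0,0,0.14],[0.01,0.08,-3.3,0,0,0.14],[0.01,0.08,-4,0,0,0.14],[0.01,0.08,-4.5,0,0,0.14],[0.01,0.08,-5,0,0,0.14],[0.01,0.08,-5.3,0,0,0.14],[0.01,0.08,-5.6,0,0,0.14],[0.01,0.08,-5.8,0,0,0.14],[0.01,0.08,-5.95,0,0,0.14],[0.01,0.08,-6.05,0,0,0.14],[0.01,0.08,-6.14,0,0,0.14],[0.01,0.08,-6.14,0,0,0.14],[0.01,0.08,-6.14,0,0,0.14]]]' && python3 - <<'E'
from rig import ctrl
import cv2,numpy as np
o=[]
for n,(x,y) in [("scene",(290,220)),("side",(190,80))]:
    c=ctrl.capture(n)["image"][:,:,::-1][y:y+125,x:x+130]; o.append(cv2.resize(c,None,fx=3,fy=4,interpolation=2))
cv2.imwrite("pics/chk.png",np.hstack(o))
E
```

```text
time_s: 5.97
eef_pos: [492.6, 268.0, 146.6]
ee_rot: [0.0, 0.571, 0.821, 0.0]
force: [-0.2, 0.9, -2.5]
grip_width: 0.655
grip_force: 43.4
```

View pics/chk.png

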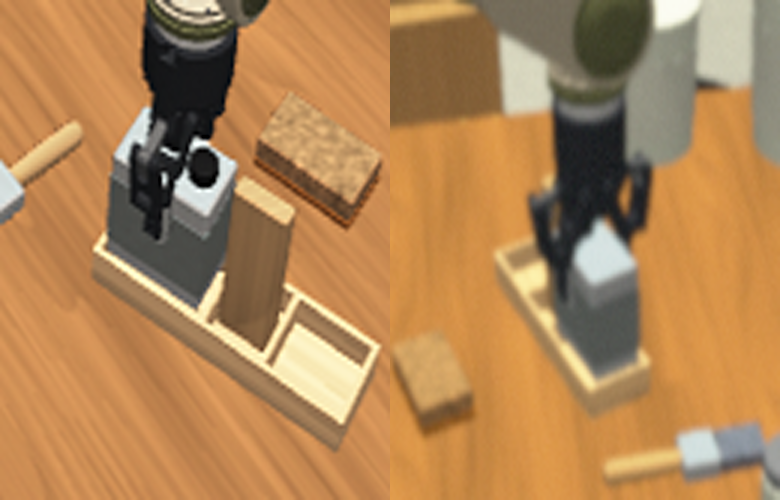

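The tin has entered the longer bay between the walls in both views, with no contact force. Lowering to the floor.

```bash
python3 -m creep '[[[0,0,-0.15,0,0,0],[0,0,-0.3,0,0,0],[0,0,-0.45,0,0,0],[0,0,-0.58,0,0,0],[0,0,-0.68,0,0,0],[0,0,-0.76,0,0,0],[0,0,-0.8,0,0,0],[0,0,-0.82,0,0,0],[0,0,-0.82,0,0,0],[0,0,-0.82,0,0,0]]]'
```

```text
time_s: 6.9
eef_pos: [492.6, 268.0, 126.0]
ee_rot: [0.0, 0.571, 0.821, 0.0]
force: [0.3, 0.5, -2.7]
grip_width: 0.651
grip_force: 43.4
```

```bash
python3 -m creep '[[[0,0,-0.02,0,0,0],[0,0,-0.04,0,0,0],[0,0,-0.04,0,0,0],[0,0,-0.04,0,0,0]]]'; python3 -m creep '[[[0,0,-0.02,0,0,0],[0,0,-0.04,0,0,0],[0,0,-0.04,0,0,0],[0,0,-0.04,0,0,0]]]'
```

```text
time_s: 7.23
eef_pos: [492.6, 268.0, 125.4]
ee_rot: [0.0, 0.571, 0.821, 0.0]
force: [-2.7, -0.9, 5.9]
grip_width: 0.65
grip_force: 44.1
time_s: 7.57
eef_pos: [492.6, 268.0, 125.4]
ee_rot: [0.0, 0.571, 0.821, 0.0]
force: [-6.9, -3.2, 15.2]
grip_width: 0.653
grip_force: 45.1
```

```bash
python3 -m creep '[[[0,0,0.04,0,0,0],[0,0,0.06,0,0,0],[0,0,0.06,0,0,0],[0,0,0.06,0,0,0],[0,0,0.06,0,0,0],[0,0,0.06,0,0,0]]]' 85 && python3 -m creep '[[[0,0,0.3,0,0,0],[0,0,0.8,0,0,0],[0,0,1.5,0,0,0],[0,0,2.4,0,0,0],[0,0,3.4,0,0,0],[0,0,4.4,0,0,0],[0,0,5.4,0,0,0],[0.2,-0.4,6.2,0,0,0],[0.6,-1.2,6.7,0,0,0],[1.2,-2.1,7,0,0,0],[1.8,-3.1,7,0,0,0],[2.4,-4.2,7,0,0,0],[3,-5.3,7,0,0,0],[3.6,-6.4,7,0,0,0],[4.2,-7.5,7,0,0,0],[4.8,-8.5,7,0,0,0],[5.3,-9.4,7,0,0,0],[5.7,-10.1,7,0,0,0],[5.9,-10.5,7,0,0,0],[6,-10.56,7,0,0,0]]]' && python3 -m creep '[[[0,0,0,0,0,0],[0,0,0,0,0,0],[0,0,0,0,0,0]]]' && python3 - <<'E'
from rig import ctrl
from h import *
import cv2
for n in ["wrist","scene","side"]:
    c=ctrl.capture(n); np.savez(n+"2.npz",**c); 
    if n!="side": cv2.imwrite(f"pics/{n}2.png",c["image"][:,:,::-1])
a=cv2.imread("pics/wrist2.png");b=cv2.imread("pics/scene2.png")[220:340,290:430]
cv2.imwrite("pics/w2.png",np.hstack([cv2.resize(a,None,fx=.75,fy=.75,interpolation=3),cv2.resize(b,(370,315),interpolation=2)]))
E
```

```text
time_s: 8.07
eef_pos: [492.5, 268.0, 125.2]
ee_rot: [-0.0, 0.571, 0.821, -0.0]
force: [-0.8, -0.0, 0.3]
grip_width: 0.997
grip_force: 0.0
time_s: 9.73
eef_pos: [642.8, 2.4, 300.4]
ee_rot: [0.0, 0.572, 0.82, -0.0]
force: [-0.9, 1.0, 0.1]
grip_width: 0.999
grip_force: 0.0
time_s: 9.98
eef_pos: [642.1, 5.2, 300.7]
ee_rot: [0.0, 0.571, 0.821, 0.0]
force: [-1.0, 0.3, -0.2]
grip_width: 0.995
grip_force: 0.0
```

View pics/w2.png

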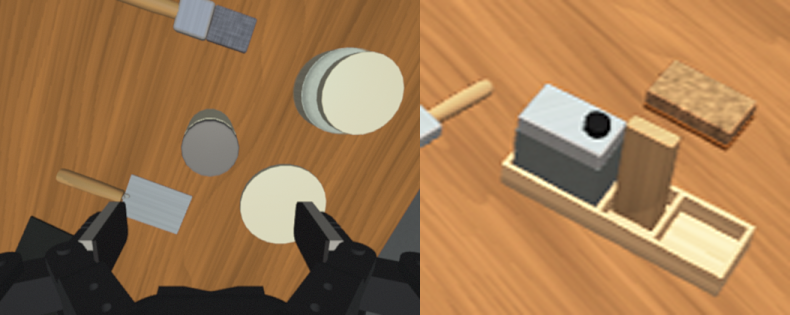

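The tin is seated upright in its bay; the jar lid is centred at about (280,197) in the full wrist image.

```bash
python3 - <<'E'
from h import *
import cv2
c=dict(np.load("wrist2.npz")); im=c["image"][140:240,235:330].astype(int)
m=((im.max(2)-im.min(2)<25)&(im.mean(2)>90)&(im.mean(2)<140)).astype(np.uint8); m=cv2.morphologyEx(m,2,np.ones((5,5)))
k=max(cv2.findContours(m,0,2)[0],key=cv2.contourArea);x,y,w,h=cv2.boundingRect(k);print(x+235,y+140,w,h)
for p in [(280,196.7),(x+235+w/2,y+140+h/2)]: print(onz(c,p,96))
print(onz(c,(242,196),96)-onz(c,(318,196),96))
E
```

```text
242 162 76 72
[643.16554401   4.3645771   96.        ]
[643.51368748   3.42119838  96.        ]
[-53.30650872 -19.68991828   0.        ]
```

```bash
python3 -m creep '[[[0.02,0,-0.3,0,0,0],[0.02,0,-0.8,0,0,0],[0.02,0,-1.5,0,0,0],[0.02,0,-2.2,0,0,0],[0.02,0,-3,0,0,0],[0.02,0,-3.7,0,0,0],[0.02,0,-4.4,0,0,0],[0.02,0,-5,0,0,0],[0.02,0,-5.5,0,0,0],[0.02,0,-6,0,0,0],[0.02,0,-6.3,0,0,0],[0.02,0,-6.5,0,0,0],[0.02,0,-6.6,0,0,0],[0.02,0,-6.66,0,0,0],[0.02,0,-6.66,0,0,0],[0.02,0,-6.66,0,0,0]]]' && python3 -m creep '[[[0,0,0,0,0,0],[0,0,0,0,0,0],[0,0,0,0,0,0],[0,0,0,0,0,0],[0,0,0,0,0,0],[0,0,0,0,0,0],[0,0,0,0,0,0],[0,0,0,0,0,0],[0,0,0,0,0,0],[0,0,0,0,0,0]]]' 40 45
```

```text
time_s: 11.47
eef_pos: [643.2, 4.0, 134.5]
ee_rot: [0.0, 0.571, 0.821, 0.0]
force: [-0.3, 0.4, 0.3]
grip_width: 0.996
grip_force: 0.0
time_s: 12.3
eef_pos: [643.1, 3.9, 134.6]
ee_rot: [0.0, 0.571, 0.821, 0.0]
force: [-1.9, -0.6, 4.8]
grip_width: 0.685
grip_force: 48.1
```

```bash
python3 -m creep '[[[0,0,0.3,0,0,0],[0,0,0.9,0,0,0],[0,0,1.8,0,0,0],[0,0,2.8,0,0,0],[0,0,3.9,0,0,0],[0,0,5,0,0,0],[-0.1,0.3,6,0,0,0],[-0.4,0.8,6.6,0,0,0],[-0.9,1.6,6.8,0,0,0],[-1.4,2.5,6.8,0,0,0],[-2,3.5,6.8,0,0,0],[-2.6,4.5,6.8,0,0,0],[-3.2,5.6,6.8,0,0,0],[-3.8,6.6,6.8,0,0,0],[-4.4,7.6,6.8,0,0,0],[-5,8.6,6.8,0,0,0],[-5.4,9.4,6.8,0,0,0],[-5.7,10,6.8,0,0,0],[-5.95,10.4,6.8,0,0,0],[-6.04,10.56,6.8,0,0,0]]]' && python3 -m creep '[[[0,0,0,0,0,0],[0,0,0,0,0,0],[0,0,0,0,0,0],[0,0,0,0,0,0]]]' && python3 - <<'E'
from rig import ctrl
from h import *
import cv2
c=ctrl.capture("wrist"); np.savez("wrist3.npz",**c); cv2.imwrite("pics/w3.png",c["image"][:,:,::-1])
E
```

```text
time_s: 13.97
eef_pos: [491.1, 269.1, 303.9]
ee_rot: [-0.0, 0.571, 0.821, -0.0]
force: [0.0, 0.5, -1.9]
grip_width: 0.685
grip_force: 48.9
time_s: 14.3
eef_pos: [492.5, 267.3, 303.9]
ee_rot: [0.0, 0.572, 0.82, -0.0]
force: [-0.1, 0.3, -2.1]
grip_width: 0.684
grip_force: 48.9
```

View pics/w3.png

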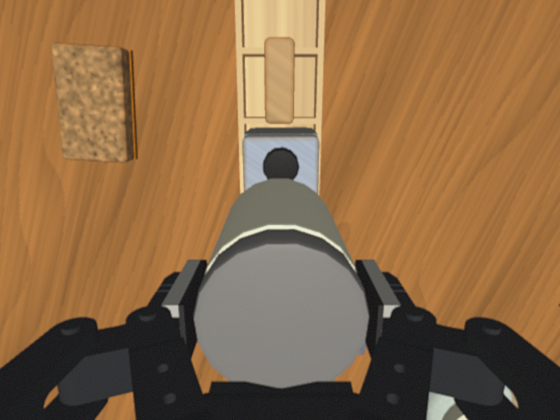

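The held jar hangs straight (lid columns 196–370, centre ~282); the board top spans (265,38)–(294,123) with the caddy in line below.

```bash
python3 - <<'E'
from h import *
c=dict(np.load("wrist3.npz")); tcp=np.array([492.4,267.6])
th=np.radians(20.3); u=np.array([np.cos(th),np.sin(th)]);v=np.array([-u[1],u[0]])
def L(n,p,z): 
    X=onz(c,p,z)[:2]; d=X-tcp; print(n,X.round(1),(d@u).round(1),(d@v).round(1))
L("board",(279.5,80.5),135);L("b top",(279.5,38),135);L("b bot",(279.5,123),135)
for p in [(237,3),(240,150),(325,3),(322,150)]: L("rim",p,30)
zt=303.9-134.6+96
L("lidL",(196,305),zt);L("lidR",(370,305),zt);L("lid bottom-edge", (282,388),zt); L("lid front",(282,240),zt)
L("tinfront",(281,136),101);
E
```

```text
board [465.4 342.3] 0.6 79.4
b top [457.3 364.3] 0.6 102.8
b bot [473.9 319. ] 0.5 54.6
rim [410.4 390.7] -34.2 143.9
rim [450.6 277.9] -35.6 24.2
rim [477.9 415.5] 37.7 143.7
rim [520.3 303.4] 38.6 23.9
lidL [465.8 264.1] -26.1 5.9
lidR [518.2 283.3] 29.6 5.8
lid bottom-edge [502.8 243.4] 1.4 -26.3
lid front [484.  294.4] 1.5 28.1
tinfront [478.7 308.8] 1.4 43.4
```

```bash
python3 -m creep '[[[-0.2,0.5,0,0,0,0],[-0.6,1.6,0,0,0,0],[-1.1,2.9,0,0,0,0],[-1.5,4.1,0,0,0,0],[-1.8,5,0,0,0,0],[-2,5.41,0,0,0,0],[-2,5.41,-0.4,0,0,0],[-2,5.41,-1,0,0,0],[-2,5.41,-1.7,0,0,0],[-2,5.41,-2.4,0,0,0],[-2,5.41,-3.1,0,0,0],[-2,5.41,-3.8,0,0,0],[-2,5.41,-4.4,0,0,0],[-2,5.41,-4.9,0,0,0],[-2,5.41,-5.3,0,0,0],[-2,5.41,-5.5,0,0,0],[-2,5.41,-5.65,0,0,0],[-2,5.41,-5.73,0,0,0],[-2,5.41,-5.73,0,0,0],[-2,5.41,-5.73,0,0,0]]]' && python3 - <<'E'
from rig import ctrl
import cv2,numpy as np
o=[]
for n,(x,y) in [("scene",(290,220)),("side",(190,80))]:
    c=ctrl.capture(n)["image"][:,:,::-1][y:y+125,x:x+130]; o.append(cv2.resize(c,None,fx=3,fy=4,interpolation=2))
cv2.imwrite("pics/chk2.png",np.hstack(o))
E
```

```text
time_s: 16.02
eef_pos: [442.2, 403.3, 161.2]
ee_rot: [0.0, 0.571, 0.821, 0.0]
force: [-0.6, -0.6, -2.9]
grip_width: 0.691
grip_force: 49.0
```

View pics/chk2.png

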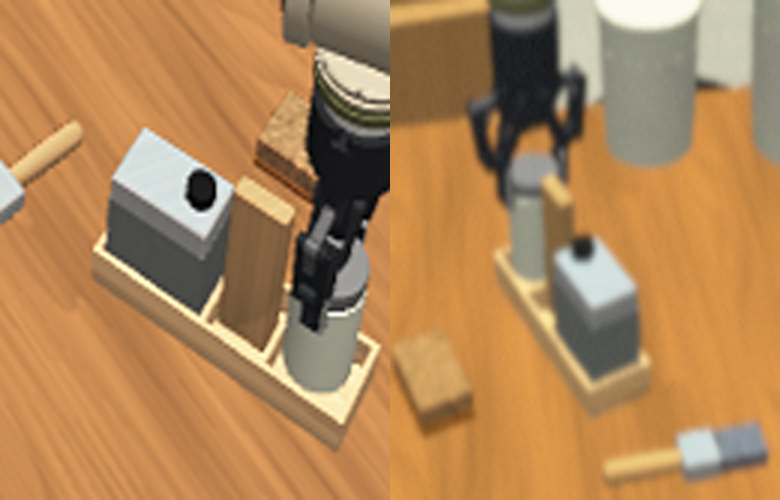

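The jar is inside the shorter bay, clear of its walls and the board, with no contact force. Lowering it.

```bash
python3 -m creep '[[[0,0,-0.2,0,0,0],[0,0,-0.4,0,0,0],[0,0,-0.55,0,0,0],[0,0,-0.68,0,0,0],[0,0,-0.78,0,0,0],[0,0,-0.83,0,0,0],[0,0,-0.85,0,0,0],[0,0,-0.85,0,0,0]]]'; python3 -m creep '[[[0,0,-0.02,0,0,0],[0,0,-0.04,0,0,0],[0,0,-0.04,0,0,0],[0,0,-0.04,0,0,0]]]'
```

```text
time_s: 16.78
eef_pos: [442.0, 403.3, 139.7]
ee_rot: [0.0, 0.571, 0.821, 0.0]
force: [-1.2, -0.2, -0.7]
grip_width: 0.686
grip_force: 49.3
time_s: 17.12
eef_pos: [442.0, 403.4, 139.6]
ee_rot: [0.0, 0.571, 0.821, 0.0]
force: [-6.0, -2.4, 9.2]
grip_width: 0.68
grip_force: 49.8
```

```bash
python3 -m creep '[[[0,0,0.04,0,0,0],[0,0,0.05,0,0,0],[0,0,0.05,0,0,0],[0,0,0.05,0,0,0],[0,0,0.05,0,0,0],[0,0,0.05,0,0,0]]]' 85 && python3 -m creep '[[[0,0,0.2,0,0,0],[0,0,0.6,0,0,0],[0,0,1.3,0,0,0],[0,0,2.2,0,0,0],[0,0,3.2,0,0,0],[0,0,4.2,0,0,0],[0,0,5.2,0,0,0],[0.1,-0.2,6,0,0,0],[0.3,-0.8,6.4,0,0,0],[0.6,-1.5,6.6,0,0,0],[0.8,-2.1,6.6,0,0,0],[0.93,-2.45,6.6,0,0,0],[0.93,-2.45,6.6,0,0,0],[0.93,-2.45,6.6,0,0,0],[0.93,-2.45,6.6,0,0,0]]]' && python3 - <<'E'
from rig import ctrl
from h import *
import cv2
c=ctrl.capture("wrist"); np.savez("wrist4.npz",**c)
for n in ["scene","side"]: np.savez(n+"4.npz",**ctrl.capture(n))
P=lambda X:proj(c,X).round()
print(P((465.2,342,135)),P((442,404,101)),P((493,266,101)))
im=c["image"]; 
x,y=P((465.2,342,135)).astype(int)
for r in range(y-50,y+51,10): print(r,[tuple(int(t) for t in im[r,q]) for q in range(x-30,x+31,6)])
E
```

```text
time_s: 17.62
eef_pos: [442.1, 403.2, 139.5]
ee_rot: [-0.0, 0.571, 0.821, -0.0]
force: [0.7, -0.3, 0.4]
grip_width: 0.998
grip_force: 0.0
time_s: 18.87
eef_pos: [465.0, 342.6, 304.7]
ee_rot: [-0.0, 0.571, 0.821, 0.0]
force: [-0.1, 0.2, 1.0]
grip_width: 0.996
grip_force: 0.0
[279. 209.] [279. 104.] [279. 294.]
159 [(230, 202, 145), (224, 193, 138), (229, 202, 145), (222, 188, 134), (105, 83, 53), (101, 78, 49), (93, 73, 44), (209, 175, 125), (217, 185, 132), (211, 176, 126), (214, 180, 129)]
169 [(231, 203, 144), (224, 192, 137), (230, 201, 145), (140, 114, 80), (104, 80, 51), (104, 81, 53), (100, 77, 50), (128, 103, 73), (217, 184, 132), (210, 176, 128), (215, 181, 130)]
179 [(232, 205, 147), (224, 192, 139), (229, 201, 144), (187, 144, 90), (193, 158, 109), (195, 159, 108), (194, 160, 111), (175, 133, 85), (216, 183, 131), (210, 175, 126), (215, 181, 130)]
189 [(232, 205, 145), (222, 192, 137), (228, 199, 144), (175, 135, 84), (196, 161, 111), (201, 164, 114), (194, 159, 109), (176, 134, 84), (215, 182, 131), (210, 176, 127), (215, 182, 129)]
199 [(134, 107, 74), (130, 103, 71), (13
[... 520 characters left out ...]
3, 61), (66, 67, 63), (69, 68, 64), (184, 140, 86), (192, 157, 106), (187, 153, 103), (194, 159, 107), (164, 125, 77), (68, 69, 65), (66, 66, 62), (67, 67, 65)]
239 [(92, 91, 87), (93, 91, 87), (93, 91, 87), (165, 125, 80), (179, 147, 99), (193, 158, 104), (198, 162, 109), (153, 118, 78), (97, 94, 90), (95, 93, 89), (97, 94, 90)]
249 [(167, 175, 178), (172, 180, 186), (164, 175, 178), (166, 175, 180), (168, 176, 182), (171, 180, 184), (169, 177, 182), (164, 173, 177), (167, 176, 180), (166, 176, 180), (170, 177, 182)]
259 [(164, 171, 174), (169, 176, 182), (167, 176, 180), (51, 55, 56), (41, 43, 41), (48, 48, 48), (49, 47, 47), (23, 21, 21), (166, 174, 179), (167, 176, 181), (165, 174, 178)]
```

```bash
python3 - <<'E'
from h import *
import cv2
c=dict(np.load("wrist4.npz")); im=c["image"].astype(int)
h=cv2.cvtColor(c["image"],cv2.COLOR_RGB2HSV)[...,1]
for r in (205,210,225,235):print(r,[tuple(im[r,q][[0,2]].tolist()) for q in list(range(254,266))],[tuple(im[r,q][[0,2]].tolist()) for q in range(290,304)])
print([im[r,279].tolist()[0] for r in range(168,182)],[im[r,279].tolist()[0] for r in range(236,250)])
E
```

```text
205 [(204, 121), (203, 119), (203, 120), (197, 117), (195, 115), (196, 115), (196, 116), (196, 116), (196, 117), (198, 117), (195, 116), (172, 100)] [(183, 91), (172, 81), (150, 79), (177, 105), (191, 114), (193, 115), (193, 114), (193, 114), (194, 114), (193, 114), (193, 114), (193, 113), (192, 114), (191, 114)]
210 [(163, 106), (157, 105), (156, 105), (157, 104), (156, 104), (157, 106), (156, 105), (158, 106), (156, 104), (158, 106), (154, 105), (137, 90)] [(188, 94), (174, 82), (141, 78), (146, 98), (153, 104), (154, 102), (153, 102), (155, 105), (154, 103), (154, 104), (154, 105), (154, 103), (153, 104), (153, 102)]
225 [(68, 65), (68, 65), (66, 63), (67, 64), (69, 66), (67, 64), (65, 63), (69, 65), (67, 63), (67, 66), (61, 61), (81, 60)] [(188, 92), (167, 79), (112, 63), (71, 61), (68, 66), (68, 64), (67, 65), (67, 63), (67, 64), (66, 63), (66, 63), (67, 64), (68, 63), (65, 63)]
235 [(90, 87), (90, 84), (92, 85), (94, 87), (91, 86), (92, 86), (90, 85), (93, 86), (91, 85), (91, 87), (89, 87), (95, 84)] [(179, 87), (156, 77), (110, 77), (90, 84), (90, 87), (91, 87), (92, 86), (91, 85), (89, 84), (91, 86), (90, 85), (90, 86), (92, 86), (92, 85)]
[104, 104, 103, 119, 152, 183, 194, 196, 194, 194, 193, 195, 192, 193] [198, 198, 196, 193, 189, 181, 176, 172, 167, 164, 164, 165, 166, 171]
```

Board top is centred under the tool to within ~1 mm and aligned. Descend and pinch.

```bash
python3 -m creep '[[[0,0,-0.3,0,0,0],[0,0,-0.8,0,0,0],[0,0,-1.4,0,0,0],[0,0,-2.1,0,0,0],[0,0,-2.8,0,0,0],[0,0,-3.4,0,0,0],[0,0,-4,0,0,0],[0,0,-4.5,0,0,0],[0,0,-4.9,0,0,0],[0,0,-5.2,0,0,0],[0,0,-5.4,0,0,0],[0,0,-5.47,0,0,0],[0,0,-5.47,0,0,0],[0,0,-5.47,0,0,0]]]' && python3 -m creep '[[[0,0,0,0,0,0],[0,0,0,0,0,0],[0,0,0,0,0,0],[0,0,0,0,0,0],[0,0,0,0,0,0],[0,0,0,0,0,0],[0,0,0,0,0,0],[0,0,0,0,0,0],[0,0,0,0,0,0],[0,0,0,0,0,0],[0,0,0,0,0,0],[0,0,0,0,0,0],[0,0,0,0,0,0],[0,0,0,0,0,0]]]' 5 110
```

```text
time_s: 20.18
eef_pos: [465.4, 342.1, 168.4]
ee_rot: [0.0, 0.571, 0.821, 0.0]
force: [0.0, -0.1, 0.5]
grip_width: 0.998
grip_force: 0.0
time_s: 21.35
eef_pos: [465.1, 342.0, 168.1]
ee_rot: [-0.0, 0.571, 0.821, -0.0]
force: [-5.2, -1.6, 6.1]
grip_width: 0.199
grip_force: 110.1
```

```bash
python3 -m creep '[[[0,0,0.1,0,0,0],[0,0,0.3,0,0,0],[0,0,0.6,0,0,0],[0,0,0.9,0,0,0],[0,0,1.2,0,0,0],[0,0,1.4,0,0,0],[0,0,1.5,0,0,0],[0,0,1.5,0,0,0],[0,0,1.5,0,0,0]]]' && python3 - <<'E'
from rig import ctrl
s=ctrl.sense(); print(s["wrist_torque"],s["force"],s["grip_width"])
E
```

```text
time_s: 22.1
eef_pos: [465.2, 341.9, 205.3]
ee_rot: [-0.0, 0.571, 0.821, -0.0]
force: [0.2, -0.2, -7.9]
grip_width: 0.197
grip_force: 108.2
[0.08662497 0.0656822  0.01597627] [ 0.19119268 -0.21511898 -7.91926381] 0.19654260061806247
```

```bash
python3 -m creep '[[[0,0,0.3,0,0,0],[0,0,0.8,0,0,0],[0,-0.1,1.4,0,0,0],[0,-0.3,2,0,0,0],[0,-0.6,2.6,0,0,-0.1],[0,-1,3.1,0,0,-0.2],[0,-1.5,3.4,0,0,-0.3],[0.05,-2.1,3.46,0,0,-0.4],[0.05,-2.8,3.46,0,0,-0.6],[0.1,-3.6,3.46,0,0,-0.8],[0.1,-4.4,3.46,0,0,-1],[0.15,-5.3,3.46,0,0,-1.2],[0.15,-6.2,3.46,0,0,-1.4],[0.2,-7.1,3.46,0,0,-1.6],[0.2,-8,3.46,0,0,-1.8],[0.2,-8.9,3.46,0,0,-2],[0.25,-9.8,3.46,0,0,-2.2],[0.25,-10.7,3.46,0,0,-2.4],[0.3,-11.6,3.46,0,0,-2.6],[0.3,-12.5,3.46,0,0,-2.8]]]' && python3 -m creep '[[[0.02,-0.9,0,0,0,-0.2],[0.04,-1.8,0,0,0,-0.4],[0.06,-2.7,0,0,0,-0.6],[0.08,-3.6,0,0,0,-0.8],[0.1,-4.5,0,0,0,-1],[0.12,-5.4,0,0,0,-1.2],[0.15,-6.3,0,0,0,-1.4],[0.18,-7.2,0,0,0,-1.6],[0.2,-8.1,0,0,0,-1.8],[0.22,-9,0,0,0,-2],[0.25,-9.9,0,0,0,-2.2],[0.28,-10.8,0,0,0,-2.4],[0.3,-11.6,0,0,0,-2.6],[0.32,-12.4,0,0,0,-2.7],[0.34,-13.1,0,0,0,-2.8],[0.36,-13.7,0,0,0,-2.9],[0.37,-14.2,0,0,0,-3],[0.38,-14.5,0,0,0,-3.05],[0.38,-14.7,0,0,0,-3.1],[0.38,-14.76,0,0,0,-3.1]]]' && python3 -m creep '[[[0,0,0,0,0,0],[0,0,0,0,0,0],[0,0,0,0,0,0],[0,0,0,0,0,0],[0,0,0,0,0,0],[0,0,0,0,0,0]]]' && python3 - <<'E'
from rig import ctrl
from h import *
import cv2
s=ctrl.sense(); print(s["wrist_torque"],s["force"],s["grip_width"]*85.4)
for n in ["scene","side","wrist"]: np.savez(n+"5.npz",**ctrl.capture(n))
# level check: project ideal caddy rim corners & compare with pale-wood mask
B=np.array([482,-339.5,124.]);t=np.radians(-9.2);u=np.array([np.cos(t),np.sin(t),0]);v=np.array([-u[1],u[0],0]);z=np.array([0,0,1.])
for n in ["scene","side"]:
    c=dict(np.load(n+"5.npz")); hsv=cv2.cvtColor(c["image"],cv2.COLOR_RGB2HSV)
    m=cv2.inRange(hsv,(12,50,90),(24,125,255))
    K=[proj(c,B+a*u+b*v+h*z) for a in(-37,37) for b in (-135,105) for h in (0,30)]
    K=np.array(K);x0,y0=K.min(0).astype(int)-12;x1,y1=K.max(0).astype(int)+12
    w=np.zeros_like(m);w[max(y0,0):y1,max(x0,0):x1]=m[max(y0,0):y1,max(x0,0):x1]
    w=cv2.morphologyEx(w,2,np.ones((2,2)));ys,xs=np.nonzero(w)
    print(n,"pred",K.round().tolist());print("mask",xs.min(),xs.max(),ys.min(),ys.max(),[(int(xs[i]),int(ys[i])) for i in (xs.argmin(),xs.argmax(),ys.argmin(),ys.argmax())])
E
```

```text
time_s: 23.77
eef_pos: [472.2, 27.8, 291.9]
ee_rot: [-0.0, 0.668, 0.744, -0.0]
force: [1.4, -0.6, -7.9]
grip_width: 0.197
grip_force: 108.2
time_s: 25.43
eef_pos: [482.0, -339.9, 291.7]
ee_rot: [-0.0, 0.762, 0.648, -0.0]
force: [-0.1, -0.3, -8.6]
grip_width: 0.201
grip_force: 108.3
time_s: 25.93
eef_pos: [482.3, -339.3, 292.0]
ee_rot: [0.0, 0.761, 0.648, 0.0]
force: [-0.8, 0.0, -8.2]
grip_width: 0.198
grip_force: 108.3
[0.06099001 0.01204482 0.03565841] [-0.81889335  0.02603318 -8.16330355] 16.918118380235143
scene pred [[226.0, 120.0], [225.0, 113.0], [253.0, 158.0], [253.0, 150.0], [205.0, 126.0], [205.0, 118.0], [231.0, 164.0], [231.0, 156.0]]
mask 207 254 104 164 [(207, 122), (254, 150), (227, 104), (232, 164)]
side pred [[276.0, 350.0], [276.0, 340.0], [274.0, 254.0], [274.0, 245.0], [316.0, 349.0], [317.0, 340.0], [307.0, 254.0], [307.0, 244.0]]
mask 275 325 237 351 [(275, 253), (325, 242), (293, 237), (278, 351)]
```

```bash
python3 -c "
from rig import ctrl
print(ctrl.finish_job())"
```

```text
the job is handed in; nothing more can be done
None
```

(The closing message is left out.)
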